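# Punch the pencilled spot on the cup rail

## Task

The wooden cup rail needs a third peg: pull out the white tray with the bar handle and slide the rail along the tray until the pencilled cross sits right under the tip of the fixed hand punch. Then press the punch's black cap down so the tip bears firmly, but not violently, on the cross (about 10 N is right, over 30 N splits the wood), and let it spring back up. Never let the tip press on the rail anywhere else, leave the rail flat in the tray with the cross still under the tip, and do not disturb the crockery or the kettle.

Things in the scene. Friction and masses are not known exactly. Their poses are not given: they have to be found in the camera images.
- tray (a joint): White plastic pull-out tray, 240 mm wide, on runners fixed to the table. Value in m: 0 pushed fully in, grows to 0.110 as the tray is pulled straight out, handle first, away from the punch column. It stays where it is left (about 2.5 N of friction). The rail lies crosswise in a channel of the tray (51 mm wide between two 10 mm high lips, open at both ends); the tray floor is 20 mm above the table.
- tray_handle (a point): Middle of the tray's steel bar handle: bar 10 mm thick, 110 mm long, 41 mm in front of the tray's 56 mm high front panel, 45 mm above the table. Its x axis points from the handle into the station (pushing in), so the tray is pulled along -x; y runs along the bar; z is up.
- rail: Loose wooden cup rail, 48 x 270 x 15 mm, 0.22 kg, lying flat in the tray's channel with two upright wooden pegs (14 mm thick, 45 mm tall). Origin: centre of its underside, 20 mm above the table; y runs along the rail, z up. It slides along y in the channel, with 1.5 mm of play either side across it; its ends stick out of the tray.
- mark (a point): Centre of the thin pencilled cross (lines 20 mm long) on the rail's top face, midway between the two pegs, 35 mm above the table.
- peg_left (a point): Top centre of the rail's peg at its +y end, 105 mm from the cross, 80 mm above the table.
- peg_right (a point): Top centre of the rail's peg at its -y end, 105 mm from the cross, 80 mm above the table.
- plunger: The hand punch's upright spring plunger. Origin: centre of the top face of its black cap (36 mm across, 16 mm thick); the needle's tip (rounded, 6 mm thick) is straight below on the same vertical line, 142 to 158 mm down: the needle is clamped differently each time. It moves only straight down, up to 50 mm, against a light spring (2 N at first, 5 N fully down), and springs back.
- head (a point): Centre of the underside of the punch's fixed grey head (upright cylinder, 34 mm across, 46 mm high) through which the plunger slides; a grey arm holds it from a column at the back. The raised cap's top is 117 mm above this point. The cap goes down 14 to 42 mm before the tip meets the rail, and that has to be felt.
- dish: Loose glass dish, 72 mm across, 12 mm high, lying in the front bay of the tray and riding with it. Origin: centre of its underside.
- kettle: Aluminium kettle, 160 mm across, 172 mm high, with a hinged spout flap. Bystander. Origin: centre of its underside.
- saucers: Pile of four glass saucers, 132 mm across, 46 mm high, on the lower board of the white tier rack. Bystander.
- cup1: White ceramic mug, 76 mm across, 85 mm high, on the ledge. Bystander.
- cup2: White ceramic mug, 76 mm across, 85 mm high, on the ledge. Bystander.
- cup3: White ceramic cup, 72 mm across, 70 mm high, on the white tier rack. Bystander.
- cup4: White ceramic cup, 72 mm across, 70 mm high, on the white tier rack. Bystander.

How it is judged (in metres and radians):
On the way, in this order (a step that is already met when the one before it is completed fails the run):
1. the tray is pulled out by more than 30 mm (value of joint tray above 0.03 m), for 0.1 s.
2. the cross is under the raised tip (within 4 mm) and the rail is let go and still (horizontal distance between mark and plunger below 0.004 m and distance of plunger from where it was at the start of the episode below 0.006 m and contact force between the fingers and rail below 0.2 N and linear speed of rail below 0.01 m/s), for 0.2 s.
3. the tip bears on the cross with more than 6 N (contact force between plunger and rail above 6 N and horizontal distance between mark and plunger below 0.004 m), for 0.1 s.
At the end, for the whole second after the job is handed in: The cross has been pressed by the tip; the plunger is back up (within 4 mm of where it started), the cross is still within 4 mm of the point under the tip, and the rail lies flat and still in the tray (horizontal distance between mark and plunger below 0.004 m and distance of plunger from where it was at the start of the episode below 0.004 m and angle between rail's own z axis and vertical below 0.05 rad and height (world z) of rail below 0.024 m and linear speed of each of rail, plunger below 0.01 m/s); the robot touches nothing.
It fails at once if the tip presses the rail away from the cross (over 1 N, more than 5 mm off) (contact force between plunger and rail above 1 N and horizontal distance between mark and plunger above 0.005 m).
It fails at once if the tip bears on the rail with more than 30 N (contact force between plunger and rail above 30 N).
It fails at once if the dish is tipped or lifted out of the tray (angle between dish's own z axis and vertical above 0.3 rad or height (world z) of dish above 0.045 m or height (world z) of dish below 0.012 m).
It fails at once if the kettle, saucers or a cup is moved by more than 20 mm (distance of any of kettle, saucers, cup1, cup2, cup3, cup4 from where it was at the start of the episode above 0.02 m).
It also fails if it takes over 66 s, if anything falls off the work surface, if the arm or the gripper's body presses on something with over 40 N, if the wrist force passes 120 N, or if a joint passes its speed limit or range.

## Robot

A 6-joint arm with a two-finger parallel gripper is mounted at the origin on the work surface. World frame = base frame: x ahead of the robot, y to its left, z up, the work surface at z = 0. Lengths are in mm, angles in rad, forces in N, time in s.
With the tool pointing down it reaches from about 375 to 900 mm from the base axis. Payload 3.1 kg.
Tool frame: the origin (TCP) lies midway between the tips of the shut fingers; the grasp point (between the pads) lies 19 mm behind it; z points along the fingers, y is the direction in which the jaws open and shut (so a half turn about z gives the same grasp; the last joint's range is limited). The gripper opens to 87 mm and grips with 3 to 60 N. Pads are 19 mm wide; open, the fingers measure 117 mm over their backs; the gripper's body (75 mm by 190 mm) begins 51 mm behind the grasp point.
Start: joints at [1.147, 0.527, 1.433, -0, 1.181, -0.178], TCP at [151.436, 606.353, 222.548] pointing down, gripper open.
Joint ranges: [-3.08, 3.08], [-0.75, 2.2], [0.22, 2.44], [-1.43, 4.57], [0, 2.65], [-2.85, 2.85]. Speed limits (rad/s): [2.79, 2.79, 3.14, 3.14, 3.14, 3.14].

## Interface

Orientations are given as a unit quaternion [x, y, z, w].
In Python, from rig import bot gives the robot as it stands. The module is installed in compiled form; this text tells all that it offers.
- The arm moves only by the tool jog_arm, never from a script. Its argument "deltas" is a list of rows, each a list of 7 numbers: the shift along the world's x, y, z in mm, then the turn, a rotation vector about the world's x, y, z in degrees, then the opening, from 0 (shut) to 1 (fully open). In form: [[dx, dy, dz, rx, ry, rz, claw], ...]. A call has 1 to 12 rows; each row is the pose to reach, as a shift and turn from the pose commanded when the call began; what a row does not reach only later rows make up. A row lasts 1/10 s, in which the tool goes at most 50 mm and 8.59 degrees, less where a joint would pass 70% of its speed; a pose out of reach is approached as far as the arm can. A call with a gripper value outside its range is refused whole. The fingers move at their own pace and stop on an object; the grip force is fixed at half the most. Time passes only in rows, so rows that repeat a pose let the fingers close. It gives the time, the measured TCP pose, the force and the opening at its end, in the units of the state.
- bot.observe(): the state, without advancing time (a new reading comes with each control period).
- bot.read_camera(name): name is "scene" or "top" or "wrist"; returns (picture, depth): 384x512x3 uint8, red, green, blue; 384x512 float32, mm along the optical axis (not along the pixel's ray), 0 where there is no reading.
- bot.camera_info(name): a dict with "fx", "fy", "cx", "cy" (pixels), "rvec" (rotation vector, rad) and "tvec" (3), from world to camera coordinates, as OpenCV has them. Camera axes: x right, y down, z forward; pixel columns grow to the right and rows downward; lengths in mm; the calibration is good to about 2 mm. A picture is of the moment at which its call begins: read the wrist's pose just before it. camera_info takes no time and is no camera call; for the wrist camera it gives the pose at the moment of the call.
- bot.close_job(): hands the job in, once; it reports no verdict.
The state is a dict: "time": time; "joint_positions": joint angles; "dq": joint speeds; "joint_efforts": joint torques, N m; "position": TCP position; "tool_rot": TCP orientation; "ft_force": force on the tool from outside, world axes, zero at the start; "torque": the same for the moment, N m; "grip_width": finger opening in mm.
Only numpy, scipy, OpenCV 4.12 (cv2) and the standard library are available. Lean on these libraries where they do the work, as an engineer would, in place of code of your own. Each camera call takes 0.05 s, during which the arm holds its last target. There are 200 camera calls.

## Working session

There is one attempt and no reset: what is moved stays moved. The work goes in short steps, Python scripts to look and compute and a tool call to move; the robot and the scene stay as the last step left them, time stands still between calls to the robot, and variables do not carry over. Pictures are saved under pics/ and viewed, about 8 in all and at most 12, crops included, and the job is handed in when it is done.

Besides the shell and the picture viewer there is one more tool, called after "Call:" as a command line: name --pt "numbers of a row" for each row, then --argument value for the rest. jog_arm: Moves the arm, as the interface text tells. Its arguments: {"type":"object","properties":{"deltas":{"type":"array"}},"required":["deltas"]}

```bash
mkdir -p pics; cat > h.py <<'E'
import numpy as np, cv2
from rig import bot
def cam(n):
    i=bot.camera_info(n); R=cv2.Rodrigues(np.array(i['rvec'],float))[0]; return i,R,np.array(i['tvec'],float).ravel()
def ray(n,u,v,z,c=None):
    i,R,t=c or cam(n); d=R.T@np.array([(u-i['cx'])/i['fx'],(v-i['cy'])/i['fy'],1]); o=-R.T@t
    return o+d*(z-o[2])/d[2]
def cloud(n,D,c=None):
    i,R,t=c or cam(n); v,u=np.mgrid[:D.shape[0],:D.shape[1]]
    P=np.stack([(u-i['cx'])/i['fx']*D,(v-i['cy'])/i['fy']*D,D],-1); W=(P-t)@R; W[D<=0]=np.nan; return W
def proj(n,p,c=None):
    i,R,t=c or cam(n); q=R@np.array(p,float)+t; return q[0]/q[2]*i['fx']+i['cx'],q[1]/q[2]*i['fy']+i['cy']
def snap(n,f=None):
    c=cam(n); P,D=bot.read_camera(n)
    if f: cv2.imwrite('pics/'+f,P[...,::-1]); np.savez('pics/'+f[:-4],P=P,D=D)
    return P,D,c
E
python3 - <<'E'
from h import *
a=[snap(n,n+'0.png') for n in('scene','top')]
for n in('scene','top'):
    i,R,t=cam(n); print(n,i['fx'],i['cx'],i['cy'],-R.T@t,R[2])
cv2.imwrite('pics/both.png',cv2.resize(np.hstack([x[0] for x in a])[...,::-1],None,fx=.78,fy=.78))
print(bot.observe())
E
```

```text
scene 393.59765807027003 259.666888419587 181.72689232512565 [1434.4948983   125.50924874 1103.64658867] [-0.67105484 -0.1137068  -0.73263645]
top 403.91509592426405 251.343647723407 198.15868439897727 [ 441.69659602  -23.72211144 1512.84539783] [ 0.05963086 -0.00699662 -0.99819598]
{'time': 0.1, 'joint_positions': array([ 1.14751474e+00,  5.28371605e-01,  1.43376789e+00, -6.85222899e-06,
        1.18143203e+00, -1.78541793e-01]), 'dq': array([ 9.53858941e-04, -2.00711084e-03, -3.89909177e-03,  7.40191281e-05,
        1.25408389e-03, -7.44419338e-04]), 'joint_efforts': array([ 1.66486275e-04, -4.40985453e+01, -1.77150822e+01,  6.35054265e-02,
        5.33910154e-02, -3.40245515e-05]), 'position': array([151.16065579, 605.75865516, 221.67248513]), 'tool_rot': array([ 1.22063370e-01,  9.92521816e-01, -9.45919933e-04, -2.90235052e-04]), 'ft_force': array([-0.35258957, -0.5076358 ,  0.20672834]), 'torque': array([-0.01757678,  0.00438288, -0.02359925]), 'grip_width': 86.74935274053612}
```

View pics/scene0.png

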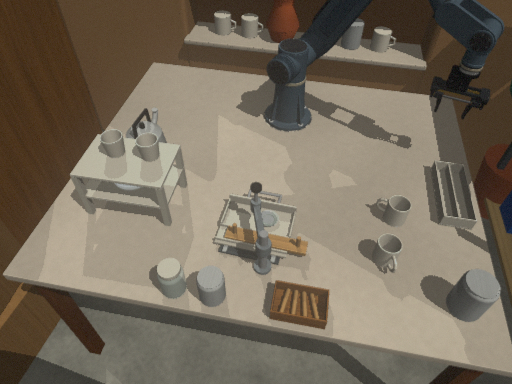

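View pics/top0.png

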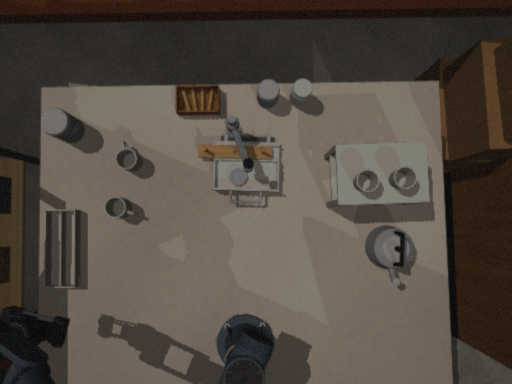

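The tray is ahead of the base with its handle toward the robot. In the top view the handle is at about (247,203), the rail runs (198–273,152), and the cap is at (248,164).

```bash
python3 - <<'E'
from h import *
t=cv2.imread('pics/top0.png')[110:220,185:295]; s=cv2.imread('pics/scene0.png')[170:285,200:320]
cv2.imwrite('pics/c.png',np.hstack([cv2.resize(t,(400,400),interpolation=2),cv2.resize(s,(400,400),interpolation=2)]))
for n in('top','scene'):
    z=np.load(f'pics/{n}0.npz'); P=z['P'];W=cloud(n,z['D'])
    hsv=cv2.cvtColor(P,cv2.COLOR_RGB2HSV)
    near=(W[...,0]>500)&(W[...,0]<900)&(abs(W[...,1])<250)
    dark=near&(P.max(-1)<70)&(W[...,2]>130)
    print(n,'cap',dark.sum(),np.nanmean(W[dark],0),np.nanmax(W[dark],0))
    wood=near&(hsv[...,0]<20)&(hsv[...,1]>110)&(W[...,2]<100)&(W[...,2]>22)&(W[...,0]<760)
    p=W[wood]; r=p[p[:,2]<45]; k=p[p[:,2]>65]
    print('rail',len(r),r.min(0),r.max(0),'pegs',k[k[:,1]>k[:,1].mean()].mean(0),k[k[:,1]<=k[:,1].mean()].mean(0),len(k))
    b=cv2.fitLine(r[:,:2].astype(np.float32),2,0,.01,.01).ravel(); print('line',b)
E
```

```text
top cap 170 [683.05964292  -7.07976637 181.10158884] [790.92303252  46.460062   214.71984626]
rail 735 [ 676.47085741 -106.32463147   24.58938607] [730.51588439 156.62269597  44.42397475] pegs [707.25114835 128.51124423  79.81782003] [696.75342335 -80.17695732  79.57922228] 28
line [4.6776105e-02 9.9890542e-01 7.0334247e+02 3.0173199e+01]
scene cap 51 [642.70049599 -19.62560057 207.20474165] [651.67532031  -7.23684694 213.64889937]
rail 560 [ 678.14820081 -107.51766604   28.39168601] [733.03599657 158.55078015  43.2717259 ] pegs [711.47799374 132.24041983  81.02387612] [700.65445778 -78.15542496  83.01471597] 14
line [4.1326627e-02 9.9914569e-01 7.0815704e+02 4.6792320e+01]
```

View pics/c.png

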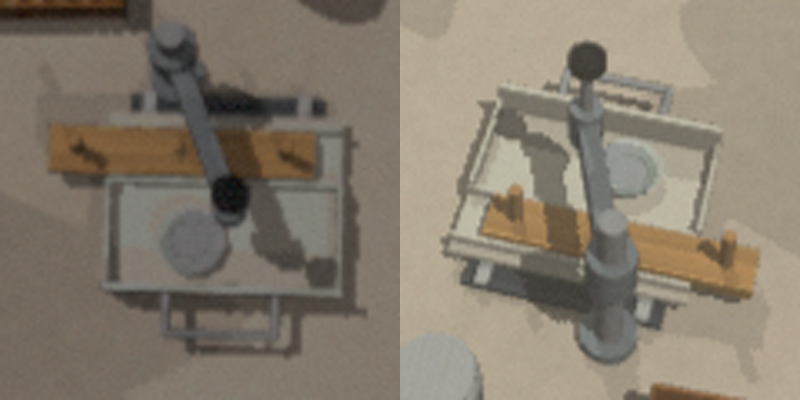

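```bash
cat >> h.py <<'E'
def capxy():  # triangulate the cap's top centre from dark blobs in both views
    out=[]
    for n in('top','scene'):
        P,D,c=snap(n); W=cloud(n,D,c)
        m=((P.max(-1)<75)&(W[...,2]>190)&(np.hypot(W[...,0]-645,W[...,1]+18)<60)).astype(np.uint8)
        (x,y),r=cv2.minEnclosingCircle(cv2.findNonZero(m)); out.append((m.sum(),x,y,r,ray(n,x,y,213,c)))
    return out
E
python3 - <<'E'
from h import *
for o in capxy(): print(o)
for n in('top','scene'):
    z=np.load(f'pics/{n}0.npz'); W=cloud(n,z['D']); 
    u,v=map(int,proj(n,(645,-20,213))); print(n,u,v); p=W[v-14:v+14,u-14:u+14].reshape(-1,3); p=p[p[:,2]>203]; print('z>203',len(p),np.median(p,0),p.min(0),p.max(0))
print('handle',ray('top',229.8,203,45),ray('top',261.5,203,45))
i=cam('wrist'); print('wristcam',-i[1].T@i[2],i[1][2],i[0]['fx'])
z=np.load('pics/top0.npz'); W=cloud('top',z['D']); q=W[185:210,220:270]; m=(q[...,2]>38)&(q[...,0]<560); p=q[m]; print(len(p),p.min(0),p.max(0)); print(cv2.fitLine(p[p[:,0]<545][:,:2].astype(np.float32),2,0,.01,.01).ravel())
E
```

```text
(np.uint64(98), 248.0, 163.25, 5.6181511878967285, array([632.8362671 , -23.92116701, 213.        ]))
(np.uint64(82), 255.62069702148438, 187.46551513671875, 5.059945106506348, array([644.63971994, -20.37395076, 213.        ]))
top 246 159
z>203 93 [634.37606768 -23.7736815  208.81489888] [617.52278196 -40.30648706 203.04239696] [651.17952938  -7.59919109 214.71984626]
scene 255 187
z>203 90 [636.91439356 -21.73186055 209.95151159] [617.80770522 -39.92530963 204.4278428 ] [651.67532031  -5.13376816 216.31254265]
handle [513.04836232  44.62989452  45.        ] [511.12581367 -70.66132911  45.        ]
wristcam [ 84.46597956 623.5624526  385.18497659] [ 0.24746418 -0.06298427 -0.96684769] 313.18077061736255
201 [510.95106382 -98.42913711  38.00358219] [559.83004023  47.37798621  62.82103302]
[ 2.0667348e-02  9.9978644e-01  5.2077740e+02 -1.4771865e+01]
```

Call:
jog_arm --pt "40 -30 0 0 0 2 0" --pt "80 -70 0 0 0 5 0" --pt "120 -110 0 0 0 8 0" --pt "150 -150 0 0 0 11.5 0" --pt "180 -190 0 0 0 11.5 0" --pt "210 -235 0 0 0 11.5 0" --pt "240 -280 0 0 0 11.5 0" --pt "265 -325 0 0 0 11.5 0" --pt "290 -370 0 0 0 11.5 0" --pt "310 -415 0 0 0 11.5 0" --pt "325 -460 0 0 0 11.5 0" --pt "325 -460 0 0 0 11.5 0"

```text
time: 1.4
position: [478.2, 142.7, 222.6]
tool_rot: [0.024, 1.0, -0.001, 0.001]
ft_force: [-0.2, -0.6, -0.1]
grip_width: 3.0
```

Call:
jog_arm --pt "0 -50 0 0 0 0 0" --pt "0 -100 0 0 0 0 0" --pt "0 -150 0 0 0 0 0" --pt "0 -160 0 0 0 0 0" --pt "0 -160 0 0 0 0 0" --pt "0 -160 0 0 0 0 0"

```text
time: 2.0
position: [476.1, -12.8, 222.4]
tool_rot: [0.022, 1.0, 0.0, -0.0]
ft_force: [-0.0, -0.4, -0.3]
grip_width: 0.6
```

```bash
python3 - <<'E'
from h import *
P,D,c=snap('wrist','w1.png'); o=bot.observe(); print(o['position'],o['tool_rot'])
for k,p in dict(handle=(512,-13,45),cap=(634.5,-22.5,212),mark=(703.5,25.6,35)).items(): print(k,proj('wrist',p,c))
E
```

```text
[476.06186074 -12.29589607 222.4196855 ] [ 2.14672001e-02  9.99769423e-01  3.86934239e-04 -3.32223286e-04]
handle (np.float64(261.46404095594454), np.float64(201.65220782875224))
cap (np.float64(256.5267501091716), np.float64(432.5335012459142))
mark (np.float64(297.04617755798256), np.float64(336.5338504702976))
```

View pics/w1.png

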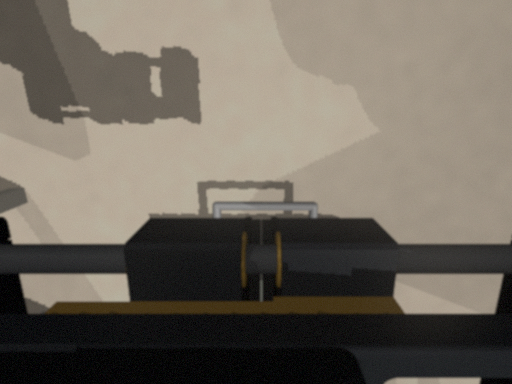

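The handle bar appears at u 214–316, v 206, within 5 px of the prediction and parallel to the jaws. I'll lower the closed fingers into the gap behind it.

Call:
jog_arm --pt "31 0 0 0 0 0 0" --pt "62 0 0 0 0 0 0" --pt "62 0 -50 0 0 0 0" --pt "62 0 -100 0 0 0 0" --pt "62 0 -140 0 0 0 0" --pt "62 0 -165 0 0 0 0" --pt "62 0 -180 0 0 0 0" --pt "62 0 -190 0 0 0 0" --pt "62 0 -190 0 0 0 0"

```text
time: 2.95
position: [537.7, -12.0, 31.5]
tool_rot: [0.021, 1.0, 0.0, -0.001]
ft_force: [-0.4, -1.0, 0.2]
grip_width: 0.7
```

Call:
jog_arm --pt "-6 0.3 0 0 0 0 0" --pt "-12 0.5 0 0 0 0 0" --pt "-18 0.8 0 0 0 0 0" --pt "-25 1 0 0 0 0 0" --pt "-32 1.3 0 0 0 0 0" --pt "-39 1.6 0 0 0 0 0" --pt "-46 2 0 0 0 0 0" --pt "-53 2.3 0 0 0 0 0" --pt "-58 2.5 0 0 0 0 0" --pt "-60 2.6 0 0 0 0 0" --pt "-60 2.6 0 0 0 0 0"

```text
time: 4.05
position: [477.2, -11.0, 32.3]
tool_rot: [0.022, 1.0, 0.0, -0.001]
ft_force: [0.6, -1.1, -0.4]
grip_width: 0.3
```

```bash
cat >> h.py <<'E'
def railpose():
    for n in('top','scene'):
        P,D,c=snap(n,n+'_r.png'); W=cloud(n,D,c); hsv=cv2.cvtColor(P,cv2.COLOR_RGB2HSV)
        m=(hsv[...,0]<20)&(hsv[...,1]>110)&(W[...,0]>560)&(W[...,0]<770)&(abs(W[...,1])<220)&(W[...,2]>22)&(W[...,2]<95)
        p=W[m]; k=p[p[:,2]>65]; r=p[p[:,2]<45]; b=cv2.fitLine(r[:,:2].astype(np.float32),2,0,.01,.01).ravel()
        l=k[k[:,1]>k[:,1].mean()]; q=k[k[:,1]<=k[:,1].mean()]
        print(n,len(k),'L',l.mean(0),'R',q.mean(0),'mid',(l.mean(0)+q.mean(0))/2,'yends',r[:,1].min(),r[:,1].max(),'line',b)
E
python3 -c "
from h import *
railpose()"
```

```text
top 27 L [652.79305553 131.31528029  79.10402859] R [643.35633279 -77.35106053  80.60706034] mid [648.07469416  26.98210988  79.85554446] yends -105.1645715798426 160.6254023069083 line [4.6700727e-02 9.9890894e-01 6.4917743e+02 3.5067722e+01]
scene 14 L [657.01675845 133.62770652  81.57928543] R [645.50870453 -74.45035682  81.41889504] mid [651.26273149  29.58867485  81.49909024] yends -104.89511358394375 161.61547906167746 line [3.6894366e-02 9.9931920e-01 6.5433240e+02 5.5620659e+01]
```

Call:
jog_arm --pt "-4 0.2 0 0 0 0 0" --pt "-8 0.4 0 0 0 0 0" --pt "-11 0.5 0 0 0 0 0" --pt "-11 0.5 0 0 0 0 0" --pt "-11 0.5 0 0 0 0 0" --pt "-4 0.3 0 0 0 0 0" --pt "-4 0.3 0 0 0 0 0" --pt "-4 0.3 40 0 0 0 0" --pt "-4 0.3 90 0 0 0 0" --pt "-4 0.3 140 0 0 0 0" --pt "-4 0.3 190 0 0 0 0" --pt "-4 0.3 190 0 0 0 0"

```text
time: 5.35
position: [478.6, -11.7, 228.9]
tool_rot: [0.022, 1.0, -0.002, 0.007]
ft_force: [0.3, 0.1, -0.4]
grip_width: 0.2
```

```bash
python3 -c "
from h import *
railpose()"
```

```text
top 27 L [642.8137359  131.85482604  79.93941008] R [631.72884443 -73.36399018  79.7823092 ] mid [637.27129017  29.24541793  79.86085964] yends -104.81186770847948 160.7329373247741 line [5.1897641e-02 9.9865240e-01 6.3804352e+02 3.3983303e+01]
scene 13 L [644.40269633 134.85357143  81.24939069] R [635.53409542 -73.71328006  81.9453985 ] mid [639.96839588  30.57014569  81.59739459] yends -103.58836086952215 161.58642164453468 line [3.5960030e-02 9.9935323e-01 6.4376184e+02 5.7718296e+01]
```

Call:
jog_arm --pt "0 30 0 0 0 -8 0" --pt "0 60 0 0 0 -16 0" --pt "0 90 0 0 0 -24 0" --pt "0 120 0 0 0 -32 0" --pt "30 150 0 0 0 -40 0" --pt "60 180 0 0 0 -48 0" --pt "90 190 0 0 0 -56 0" --pt "120 190 0 0 0 -64 0" --pt "150 190 0 0 0 -72 0" --pt "168 190 0 0 0 -80 0" --pt "168 190 0 0 0 -88 0" --pt "168 190 0 0 0 -90 0"

```text
time: 6.65
position: [641.3, 178.9, 218.6]
tool_rot: [0.724, 0.69, -0.003, -0.002]
ft_force: [0.1, -0.4, -0.8]
grip_width: 0.4
```

```bash
python3 - <<'E'
from h import *
P,D,c=snap('wrist','w2.png'); o=bot.observe(); print(o['position'],o['tool_rot'],o['joint_positions'],o['ft_force'])
E
```

```text
[640.97628434 178.87642384 218.73963963] [ 0.72349916  0.6903169  -0.00271379 -0.00204242] [ 1.04600111e-01  5.90204572e-01  1.32160772e+00 -8.74716477e-05
  1.23657284e+00  1.51560463e-01] [-0.1906105  -0.94193857 -0.84618704]
```

View pics/w2.png

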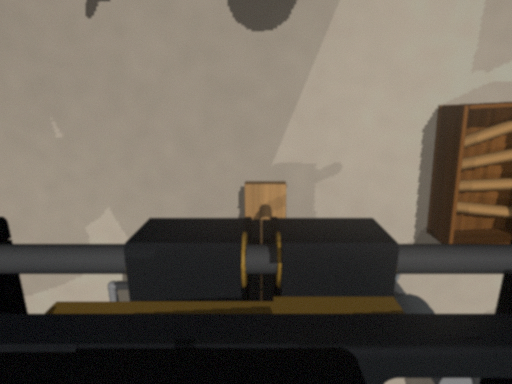

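Call:
jog_arm --pt "2 0 -45 0 0 0 0" --pt "2 0 -90 0 0 0 0" --pt "2 0 -130 0 0 0 0" --pt "2 0 -155 0 0 0 0" --pt "2 0 -168 0 0 0 0" --pt "2 0 -172 0 0 0 0" --pt "2 0 -172 0 0 0 0" --pt "2 0 -172 0 0 0 0"

```text
time: 7.5
position: [645.6, 179.4, 51.9]
tool_rot: [0.722, 0.691, 0.001, 0.001]
ft_force: [0.5, -0.0, -0.2]
grip_width: 0.1
```

```bash
python3 - <<'E'
from h import *
z=np.load('pics/w2.npz')
# rail end line via wrist cam pose then (approx): arm has moved, so report only current pose
o=bot.observe(); print(o['position'],o['tool_rot'],o['ft_force'])
E
```

```text
[645.553822   179.40330075  51.9444482 ] [0.72247461 0.69139614 0.00106924 0.00081636] [ 0.45063354 -0.03084769 -0.18438234]
```

Call:
jog_arm --pt "-0.4 -10 0 0 0 0 0" --pt "-0.9 -20 0 0 0 0 0" --pt "-1.2 -27 0 0 0 0 0" --pt "-1.5 -34 0 0 0 0 0" --pt "-1.8 -41 0 0 0 0 0" --pt "-2.1 -48 0 0 0 0 0" --pt "-2.4 -55 0 0 0 0 0" --pt "-2.8 -62 0 0 0 0 0" --pt "-3.1 -68 0 0 0 0 0" --pt "-3.2 -71 0 0 0 0 0" --pt "-3.2 -71 0 0 0 0 0"

```text
time: 8.6
position: [641.0, 107.3, 50.3]
tool_rot: [0.723, 0.691, -0.001, 0.0]
ft_force: [-0.2, 0.3, 0.2]
grip_width: 0.0
```

```bash
python3 - <<'E'
from h import *
o=bot.observe(); print(o['position'],o['ft_force'])
railpose()
P,D,c=snap('scene','s3.png'); t=cv2.imread('pics/top_r.png')[110:220,185:295]; s=cv2.imread('pics/scene_r.png')[170:285,200:320]
cv2.imwrite('pics/c3.png',np.hstack([cv2.resize(t,(400,400),interpolation=2),cv2.resize(s,(400,400),interpolation=2)]))
E
```

```text
[641.00154257 107.3058254   50.29529925] [-0.22662907  0.25942076  0.18187838]
top 15 L [619.508071   -23.43176979  91.63832526] R [ 628.81116134 -118.58175076   80.02565142] mid [624.15961617 -71.00676027  85.83198834] yends -145.33543835136334 72.25518871965188 line [ 5.0144333e-02  9.9874198e-01  6.3424249e+02 -3.7359741e+01]
scene 9 L [ 632.52687799 -114.18585665   78.35909852] R [ 630.72291794 -119.33504604   80.76612235] mid [ 631.62489796 -116.76045134   79.56261043] yends -146.6012169031609 118.2998372755605 line [ 6.4086191e-02  9.9794436e-01  6.3878992e+02 -6.0871716e+01]
```

View pics/c3.png

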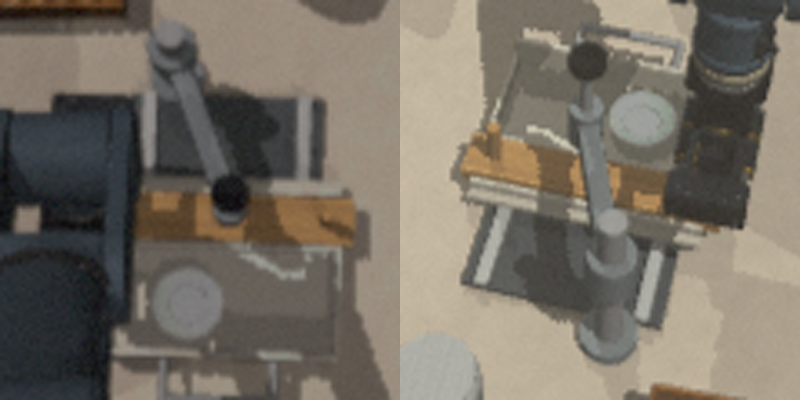

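Call:
jog_arm --pt "-0.1 -3 0 0 0 0 0" --pt "-0.3 -7 0 0 0 0 0" --pt "-0.3 -7 0 0 0 0 0" --pt "-0.3 -7 0 0 0 0 0" --pt "0 15 0 0 0 0 0" --pt "0 15 0 0 0 0 0" --pt "0 15 45 0 0 0 0" --pt "0 10 87 -8 0 0 0" --pt "-3 0 87 -16 0 0 0" --pt "-6 -10 87 -24 0 0 0" --pt "-6 -20 87 -32 0 0 0" --pt "-6 -25 87 -40 0 0 0"

```text
time: 9.95
position: [635.9, 82.5, 139.2]
tool_rot: [0.679, 0.649, -0.237, 0.25]
ft_force: [0.5, -0.6, 0.6]
grip_width: 0.4
```

```bash
python3 - <<'E'
from h import *
P,D,c=snap('wrist','w4.png'); o=bot.observe(); print(o['position'],o['tool_rot'],o['ft_force'],o['dq'].round(3))
print(-c[1].T@c[2],c[1][2])
for k,p in dict(mark=(635,-21,35),tip=(635,-21,62),cap=(635,-21,213)).items(): print(k,proj('wrist',p,c))
E
```

```text
[634.18493609  85.16334757 134.99198961] [ 0.67633098  0.65033894 -0.23967934  0.2493782 ] [-0.25264924  2.52460623 -3.87659362] [-0.034 -0.021  0.058  0.227 -0.104 -0.176]
[639.1858669  240.92863675 219.00898825] [-0.00947791 -0.81976818 -0.57261706]
mark (np.float64(259.734335752648), np.float64(188.1846802087866))
tip (np.float64(260.56777163615516), np.float64(210.8809614404159))
cap (np.float64(267.40610935575506), np.float64(397.10384806224613))
```

View pics/w4.png

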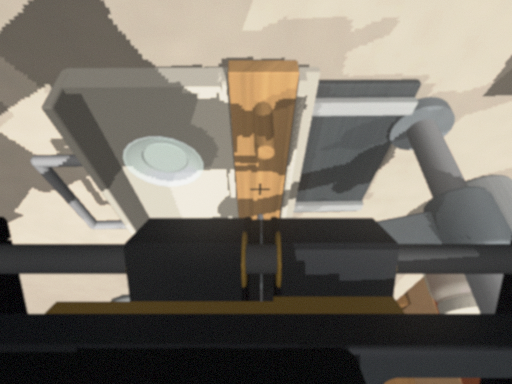

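The wrist view shows the cross at (260,189), where the prediction put it (259.7,188.2). The tip is hidden just below v 215, so I'll tilt further to bring it into view.

Call:
jog_arm --pt "0 -6 14 -6 0 0 0" --pt "0 -12 28 -11 0 0 0" --pt "0 -12 28 -11 0 0 0" --pt "0 -12 28 -11 0 0 0" --pt "0 -12 28 -11 0 0 0"

```text
time: 10.5
position: [635.3, 70.7, 165.6]
tool_rot: [0.653, 0.624, -0.297, 0.31]
ft_force: [-1.4, 0.8, -0.4]
grip_width: 0.2
```

```bash
python3 - <<'E'
from h import *
P,D,c=snap('wrist','w5.png'); o=bot.observe(); print(o['position'],o['ft_force'],o['dq'].round(3))
for k,p in dict(mark=(635,-21,35),tip=(635,-21,62),head=(635,-21,96)).items(): print(k,proj('wrist',p,c))
cv2.imwrite('pics/c5.png',cv2.resize(P[100:230,190:340,::-1],None,fx=5,fy=4.5,interpolation=2))
np.set_printoptions(suppress=True,precision=1); print(bot.camera_info('wrist'))
E
```

```text
[635.30305828  70.58599873 165.76866686] [ 0.43594166 -0.26141865  0.28869662] [ 0.003  0.002 -0.002 -0.004  0.004  0.003]
mark (np.float64(258.3210199521153), np.float64(132.92207509131094))
tip (np.float64(259.20900790769986), np.float64(156.35866918942682))
head (np.float64(260.42509214799054), np.float64(188.45468192199394))
{'fx': 313.18077061736255, 'fy': 313.18077061736255, 'cx': 260.89850624025615, 'cy': 188.97343059731466, 'rvec': array([-2. ,  0.1, -0. ]), 'tvec': array([-638.8,  -68.6,  316. ])}
```

View pics/c5.png

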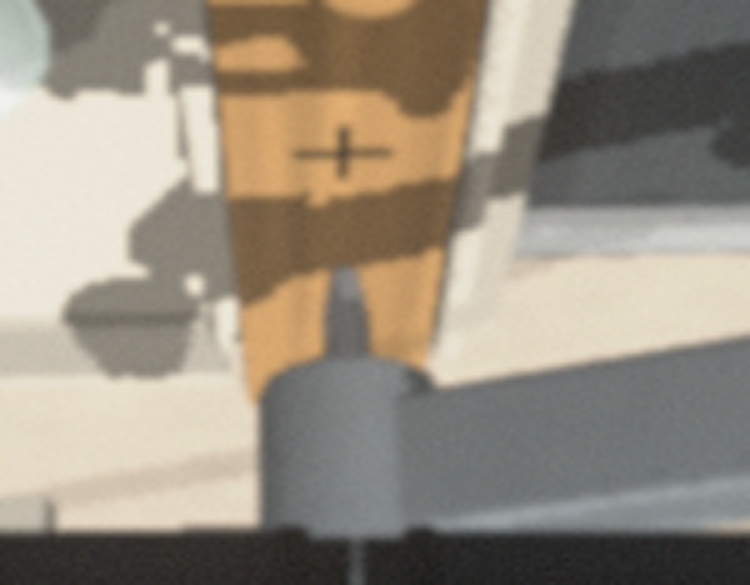

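```bash
python3 - <<'E'
from h import *
np.set_printoptions(suppress=True,precision=1)
z=np.load('pics/w5.npz'); D=z['D']; c=cam('wrist'); W=cloud('wrist',D,c)
print('mark',ray('wrist',258.4,134,35,c), W[134,258], W[138,250])
for v in range(158,206,3): print(v,W[v,257],W[v,259],W[v,261])
# circle fit of head wall
p=W[184:214,240:282].reshape(-1,3); p=p[(p[:,2]>98)&(p[:,2]<140)&(p[:,1]>-22)&(p[:,0]<645)]
from scipy.optimize import least_squares
f=least_squares(lambda q:np.hypot(p[:,0]-q[0],p[:,1]-q[1])-17,(635,-21),loss='soft_l1'); print('head circ',f.x,len(p),np.std(f.fun))
for n in('top','scene'):
    P,D,cc=snap(n); Wn=cloud(n,D,cc); m=(Wn[...,2]>205)&(P.max(-1)<90)&(np.hypot(Wn[...,0]-635,Wn[...,1]+22)<40); q=Wn[m]; print(n,m.sum(),np.median(q,0),(q.min(0)+q.max(0))/2)
railpose()
E
```

```text
mark [635.  -23.3  35. ] [634.7 -21.7  36. ] [626.2 -28.8  35.6]
158 [631.7 -68.7  36.4] [634.  -70.3  35.6] [636.2 -70.8  35.4]
161 [632.8 -18.8  68.5] [634.7 -19.1  68.4] [636.6 -22.1  66.8]
164 [632.7 -19.2  71.5] [634.6 -18.9  71.8] [636.5 -19.1  71.8]
167 [632.6 -18.   75.3] [634.5 -19.5  74.7] [636.3 -19.9  74.5]
170 [632.5 -18.2  78.4] [634.4 -18.3  78.5] [636.3 -18.4  78.5]
173 [nan nan nan] [634.3 -18.1  81.7] [636.1 -17.8  82. ]
176 [632.3 -19.9  83.8] [634.2 -18.3  84.7] [636.  -18.1  84.9]
179 [632.6  -6.2  93.7] [634.3  -5.3  94.2] [636.1  -6.3  93.8]
182 [632.5  -6.   96.7] [634.2  -6.5  96.5] [636.   -6.6  96.6]
185 [632.4  -5.5  99.8] [634.1  -6.1  99.6] [635.9  -6.3  99.6]
188 [632.3  -6.3 102.3] [634.   -6.5 102.3] [635.8  -5.8 102.7]
191 [632.2  -5.2 105.7] [633.9  -5.5 105.6] [635.7  -4.4 106.2]
194 [632.1  -6.1 108.1] [633.9  -4.3 108.9] [635.6  -5.5 108.5]
197 [632.   -6.1 110.9] [633.8  -5.9 111. ] [635.5  -6.7 110.8]
200 [631.9  -6.9 113.3] [633.6  -7.  113.4] [635.4  -5.9 113.9]
203 [631.9  -4.9 116.9] [633.6  -5.4 116.7] [635.3  -4.8 117.1]
head circ [634.  -22.5] 913 0.6933773749652131
top 86 [634.2 -23.9 209.4] [634.3 -23.9 209.9]
scene 75 [637.3 -20.8 210.4] [636.9 -21.9 210.3]
top 20 L [634.   67.9  77.9] R [ 628.7 -125.7   79.7] mid [631.4 -28.9  78.8] yends -153.05366138825354 112.99583702777215 line [  0.    1.  633.4 -27.5]
scene 15 L [641.8  84.1  80.5] R [ 630.7 -124.3   80.7] mid [636.3 -20.1  80.6] yends -153.7112286885051 113.74104490451619 line [  0.    1.  637.  -31.1]
```

The punch axis is at about (634.2,-22.3) and the cross at (635,-22.5), aligned to about 1 mm. The tip is at z≈66, so contact should come after roughly 31 mm of travel. Next I'll bring the tool upright above the cap.

Call:
jog_arm --pt "0 15 30 8 0 0 0" --pt "0 20 70 16 0 0 0" --pt "0 20 100 24 0 0 0" --pt "0 20 100 32 0 0 0" --pt "0 0 100 40 0 0 0" --pt "0 -30 100 48 0 0 0" --pt "0 -60 100 51 0 0 0" --pt "-1 -93 100 51 0 0 0" --pt "-1 -93 80 51 0 0 0" --pt "-1 -93 80 51 0 0 0" --pt "-1 -93 80 51 0 0 0"

```text
time: 11.85
position: [633.7, -21.5, 245.3]
tool_rot: [0.723, 0.691, -0.0, -0.001]
ft_force: [1.2, 0.3, -0.1]
grip_width: 0.6
```

```bash
python3 - <<'E'
from h import *
o=bot.observe(); print(o['time'],o['position'],o['tool_rot'],o['ft_force'],o['dq'].round(3))
E
```

```text
11.85 [633.74145167 -21.50952744 245.3142518 ] [ 7.22519820e-01  6.91349789e-01 -3.18474671e-04 -6.90927366e-04] [ 1.16355838  0.28960491 -0.09482689] [ 0.019 -0.012 -0.022 -0.001 -0.002  0.001]
```

Call:
jog_arm --pt "0 -1 -15 0 0 0 0" --pt "0 -1 -28 0 0 0 0" --pt "0 -1 -36 0 0 0 0" --pt "0 -1 -42 0 0 0 0" --pt "0 -1 -47 0 0 0 0" --pt "0 -1 -51 0 0 0 0" --pt "0 -1 -51 0 0 0 0" --pt "0 -1 -51 0 0 0 0"

```text
time: 12.65
position: [634.4, -22.7, 194.8]
tool_rot: [0.722, 0.691, 0.0, 0.0]
ft_force: [-1.0, 1.2, 2.7]
grip_width: 0.7
```

Spring force is felt, about 2.7 N at 18 mm of travel. Continuing slowly.

Call:
jog_arm --pt "0 0 -2 0 0 0 0" --pt "0 0 -4 0 0 0 0" --pt "0 0 -6 0 0 0 0" --pt "0 0 -8 0 0 0 0" --pt "0 0 -9 0 0 0 0" --pt "0 0 -9 0 0 0 0" --pt "0 0 -9 0 0 0 0"

```text
time: 13.35
position: [634.5, -22.8, 185.6]
tool_rot: [0.723, 0.691, 0.0, 0.0]
ft_force: [0.1, 2.1, 2.5]
grip_width: 0.6
```

Call:
jog_arm --pt "0 0 -0.5 0 0 0 0" --pt "0 0 -1 0 0 0 0" --pt "0 0 -1.5 0 0 0 0" --pt "0 0 -2 0 0 0 0" --pt "0 0 -2 0 0 0 0"

```text
time: 13.85
position: [634.5, -22.8, 183.6]
tool_rot: [0.723, 0.691, 0.0, 0.0]
ft_force: [1.1, 1.5, 2.8]
grip_width: 0.6
```

Call:
jog_arm --pt "0 0 -0.3 0 0 0 0" --pt "0 0 -0.6 0 0 0 0" --pt "0 0 -1 0 0 0 0" --pt "0 0 -1 0 0 0 0"

```text
time: 14.25
position: [634.5, -22.8, 182.6]
tool_rot: [0.723, 0.691, 0.0, 0.0]
ft_force: [1.5, 1.9, 2.6]
grip_width: 0.6
```

Call:
jog_arm --pt "0 0 -0.3 0 0 0 0" --pt "0 0 -0.6 0 0 0 0" --pt "0 0 -1 0 0 0 0" --pt "0 0 -1 0 0 0 0"

```text
time: 14.65
position: [634.5, -22.8, 181.5]
tool_rot: [0.723, 0.691, 0.0, 0.0]
ft_force: [3.0, 1.7, 2.9]
grip_width: 0.1
```

Call:
jog_arm --pt "0 0 -0.3 0 0 0 0" --pt "0 0 -0.6 0 0 0 0" --pt "0 0 -0.6 0 0 0 0"

```text
time: 14.95
position: [634.5, -22.8, 181.0]
tool_rot: [0.723, 0.691, 0.0, 0.0]
ft_force: [1.3, 1.7, 3.5]
grip_width: 0.6
```

Call:
jog_arm --pt "0 0 -0.3 0 0 0 0" --pt "0 0 -0.5 0 0 0 0" --pt "0 0 -0.5 0 0 0 0"

```text
time: 15.25
position: [634.5, -22.8, 180.7]
tool_rot: [0.722, 0.691, 0.0, 0.0]
ft_force: [1.0, 2.0, 4.4]
grip_width: 0.1
```

Call:
jog_arm --pt "0 0 -0.3 0 0 0 0" --pt "0 0 -0.5 0 0 0 0" --pt "0 0 -0.5 0 0 0 0"

```text
time: 15.55
position: [634.5, -22.8, 180.5]
tool_rot: [0.722, 0.691, 0.0, 0.0]
ft_force: [0.8, 1.7, 5.5]
grip_width: 0.6
```

Call:
jog_arm --pt "0 0 -0.5 0 0 0 0" --pt "0 0 -1 0 0 0 0" --pt "0 0 -1 0 0 0 0"

```text
time: 15.85
position: [634.5, -22.8, 180.3]
tool_rot: [0.722, 0.691, 0.0, 0.0]
ft_force: [-0.2, 1.8, 9.7]
grip_width: 0.6
```

Call:
jog_arm --pt "0 0 -0.5 0 0 0 0" --pt "0 0 -0.9 0 0 0 0" --pt "0 0 -0.9 0 0 0 0" --pt "0 0 -0.9 0 0 0 0"

```text
time: 16.25
position: [634.5, -22.8, 180.0]
tool_rot: [0.722, 0.691, 0.0, 0.001]
ft_force: [-0.2, 1.8, 12.9]
grip_width: 0.4
```

Call:
jog_arm --pt "0 0 -0.4 0 0 0 0" --pt "0 0 -0.4 0 0 0 0" --pt "0 0 -0.4 0 0 0 0"

```text
time: 16.55
position: [634.5, -22.8, 180.0]
tool_rot: [0.722, 0.691, 0.0, 0.001]
ft_force: [-1.6, 1.7, 13.1]
grip_width: 0.7
```

Call:
jog_arm --pt "0 0 2 0 0 0 0" --pt "0 0 6 0 0 0 0" --pt "0 0 12 0 0 0 0" --pt "0 0 18 0 0 0 0" --pt "0 0 25 0 0 0 0" --pt "0 0 32 0 0 0 0" --pt "0 0 40 0 0 0 0" --pt "0 0 60 0 0 0 0" --pt "0 0 90 0 0 0 0" --pt "0 0 90 0 0 0 0"

```text
time: 17.55
position: [636.2, -23.1, 271.9]
tool_rot: [0.722, 0.691, 0.002, 0.003]
ft_force: [0.4, -0.1, 0.9]
grip_width: 0.5
```

Call:
jog_arm --pt "0 30 0 0 0 0 0" --pt "0 70 0 0 0 0 0" --pt "0 92 0 -8 0 0 0" --pt "0 92 0 -16 0 0 0" --pt "0 92 0 -24 0 0 0" --pt "0 92 -20 -32 0 0 0" --pt "0 92 -50 -40 0 0 0" --pt "0 92 -80 -48 0 0 0" --pt "0 92 -105 -51 0 0 0" --pt "0 92 -105 -51 0 0 0" --pt "0 92 -105 -51 0 0 0"

```text
time: 18.65
position: [633.8, 69.0, 162.1]
tool_rot: [0.652, 0.624, -0.299, 0.311]
ft_force: [0.4, 0.1, -0.0]
grip_width: 0.5
```

```bash
python3 - <<'E'
from h import *
np.set_printoptions(suppress=True,precision=1)
P,D,c=snap('wrist','w6.png'); o=bot.observe(); print(o['time'],o['position'],o['ft_force']); W=cloud('wrist',D,c)
cv2.imwrite('pics/c6.png',cv2.resize(P[100:230,190:340,::-1],None,fx=5,fy=4.5,interpolation=2))
print(proj('wrist',(635,-23.3,35),c),proj('wrist',(634.3,-22,66),c))
p=W[184:214,240:282].reshape(-1,3); p=p[(p[:,2]>98)&(p[:,2]<140)&(p[:,1]>-22)&(p[:,0]<645)]
from scipy.optimize import least_squares
print('head circ',least_squares(lambda q:np.hypot(p[:,0]-q[0],p[:,1]-q[1])-17,(635,-21),loss='soft_l1').x)
for n in('top','scene'):
    P,D,cc=snap(n,n+'_e.png'); Wn=cloud(n,D,cc); m=(Wn[...,2]>195)&(P.max(-1)<90)&(np.hypot(Wn[...,0]-635,Wn[...,1]+22)<40); q=Wn[m]; print(n,m.sum(),np.median(q,0))
railpose()
E
```

```text
18.7 [634.9  68.8 164. ] [ 0.5 -0.8 -1. ]
(np.float64(260.07342006408936), np.float64(135.75373067207644)) (np.float64(260.3234266958572), np.float64(162.448184583035))
head circ [634.  -22.4]
top 98 [634.  -23.8 208.7]
scene 96 [641.7 -21.1 209.7]
top 22 L [632.   55.5  80.9] R [ 628.4 -125.4   78.8] mid [630.2 -34.9  79.9] yends -152.86823775678258 112.78328766830374 line [  0.    1.  633.5 -28.3]
scene 11 L [641.2  83.3  82.5] R [ 629.6 -124.8   80.7] mid [635.4 -20.7  81.6] yends -153.49224327420865 113.72332912010721 line [  0.    1.  637.6 -25.7]
```

View pics/c6.png

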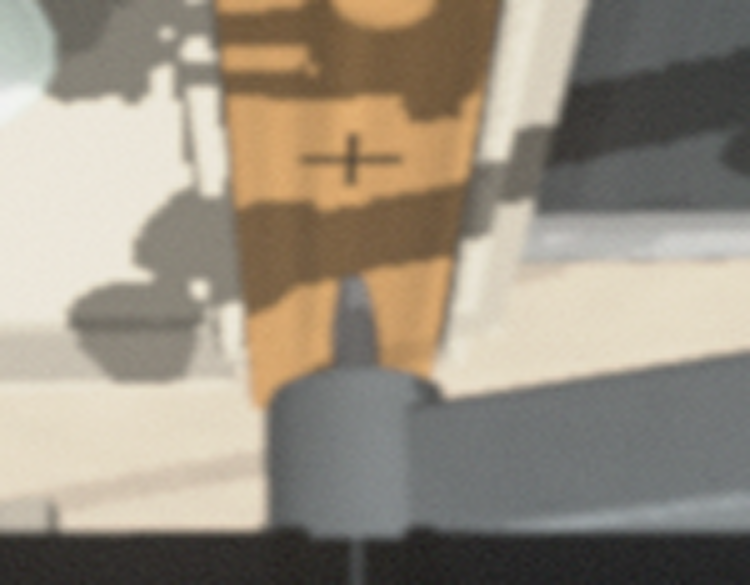

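The cross is at (260,135.3), where predicted, and the tip is back up at about (260.5,161). Nothing shifted, so I'm handing it in.

```bash
python3 -c "
from rig import bot
print(bot.observe()['dq'].round(3)); print(bot.close_job())"
```

```text
[ 0.002  0.007  0.01   0.002 -0.001  0.001]
the job is handed in; nothing more can be done
None
```

I handed the job in at about 19 s with all steps done, but no verdict was reported.

- **Tray and rail:** I hooked the tray handle and pulled the tray out about 66 mm. I then pushed the rail's left peg about 50 mm sideways until the cross sat under the tip.
- **Press:** I pressed the cap down about 32 mm, feeling for contact. The wrist force levelled at about 13 N; taking off the spring's 3–4 N leaves roughly 9–10 N on the cross, held for about 0.7 s. I estimated the tip force this way because it can't be read directly.
- **Last checks:** The cross measured within about 1–1.5 mm of the punch axis, and it was in the same place after the press as before. The plunger was back up, the rail lay in the tray, and the arm was clear of everything.
- **Disagreements:** The camera views differed by 2–3 mm on where the cap is (7–8 mm for the last scene-camera reading). I relied on the close wrist view. The top camera's final peg readings were spoiled because the arm hid the left peg, so I ignored them. I didn't measure the kettle or cups afterwards, but the arm never went near them at low height.

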